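# Set out the bottle sizes on the sample board

### The arm

A 6-joint arm with a two-finger parallel gripper is mounted at the origin on the work surface. World frame = base frame: x ahead of the robot, y to its left, z up, the work surface at z = 0. Lengths are in mm, angles in rad, forces in N, time in s.
With the tool pointing down it reaches from about 225 to 875 mm from the base axis. Payload 3.4 kg.
Tool frame: the origin (TCP) lies on the front face of the gripper's body, between the roots of the fingers; the fingertips stand 73 mm ahead of it and the grasp point (between the pads) lies 54 mm ahead of it (robot.hold_point_z is the z of the grasp point in the tool frame, in mm); z points along the fingers, y is the line along which they close (so a half turn about z gives the same grasp; the last joint's range is limited). The gripper opens to 85 mm and grips with 20 to 120 N. Pads are 22 mm wide; open, the fingers measure 114 mm over their backs; the gripper's body (76 mm by 85 mm) begins 54 mm behind the grasp point. The pads swing forward as they close: fully open they stand 13 mm farther back than shut.
Start: joints at [1.18, 0.276, 1.505, -0, 1.361, -0.121], TCP at [153.273, 554.222, 303.928] pointing down, gripper open.
Joint ranges: [-2.89, 2.89], [-0.75, 2.08], [0.22, 2.7], [-1.18, 4.32], [0.11, 2.71], [-2.7, 2.7]. Speed limits (rad/s): [2.57, 2.57, 3.14, 3.14, 3.14, 3.14].

### API

Orientations are given as a unit quaternion [x, y, z, w].
In Python, from cell import robot gives the robot as it stands. The module is installed in compiled form; this text tells all that it offers.
- The arm moves only by the shell command python3 -m pendant 'ROWS' [OPENING]. ROWS is JSON, one flat list of numbers, 4 for each row, row after row: the shift along the world's x, y, z each as a share of 20 cm, from -1 to 1, then the turn about the world's z as a share of 45 degrees, from -1 to 1. A call has exactly 8 rows; each row is the pose to reach, as a shift and turn from the pose commanded when the call began; what a row does not reach only later rows make up. A row lasts 1/12 s, in which the tool goes at most 41.7 mm and 7.16 degrees, less where a joint would pass 70% of its speed; a pose out of reach is approached as far as the arm can. A call with a number of a shift or a turn outside -1 to 1 is refused whole. A call with a gripper value outside its range is refused whole. OPENING is the gripper's target within -1 to 1 (shut at 1, half-way at 0, fully open at -1), set as the call begins (- or left out, the last holds). The fingers move at their own pace and stop on an object; the grip force is fixed at half the most. Time passes only in rows, so rows that repeat a pose let the fingers close, or fill a call up. It gives the time, the measured TCP pose, the force, the opening and the grip force at its end, in the units of the state.
- robot.state(): the state, without advancing time (a new reading comes with each control period).
- robot.capture(name): name is "scene" or "top"; returns a dict with "frame" (480x640x3 uint8, red, green, blue), "mtx" (3x3 intrinsics, pixels), "eye" and "rotation" of the camera in the world. Camera axes: x right, y down, z forward; pixel columns grow to the right and rows downward; lengths in mm; the calibration is good to about 2 mm. A picture is of the moment at which its call begins. There is no depth.
- robot.hand_in(): hands the job in; it is judged then, once.
The state is a dict: "t": time; "q": joint angles; "dq": joint speeds; "tau": joint torques, N m; "eef_pos": TCP position; "tool_rot": TCP orientation; "contact_force": force on the tool from outside, world axes, zero at the start; "moment": the same for the moment, N m; "grip_width": opening from 0.0 (shut) to 1.0 (fully open); "gripper_force": force on a finger pad.
Only numpy, scipy, OpenCV 4.12 (cv2) and the standard library are available. Lean on these libraries where they do the work, as an engineer would, in place of code of your own. Each camera call takes 0.05 s, during which the arm holds its last target. There are 200 camera calls.

### The job

Set out the four loose spray bottles from the blue sheet on the white sample board in order of height, one standing upright in the middle of each black pad: the tallest on the pad beside the job-ticket holder, then each next shorter one along the row, the shortest at the far end. Take care not to knock any of these bottles over.

Things in the scene. Friction and masses are not known exactly. Their poses are not given: they have to be found in the camera images.
- bottle_150_mid (a point): The tallest and widest of the four loose spray bottles, standing upright on the blue bench sheet: 160 mm tall over all. Round lilac body 44 mm in diameter and 112 mm high with a rounded shoulder, above it a copper collar and pale clear overcap, together an upright cylinder 25 mm in diameter over the topmost 48 mm, good to grip from above. The point lies on the bottle's axis half-way up, 80 mm above its foot; z points up along the axis. Rigid, closed.
- bottle_100_mid (a point): The second tallest of the four loose spray bottles, standing upright on the blue bench sheet: 137 mm tall over all. Round lilac body 40 mm in diameter and 89 mm high with a rounded shoulder, above it a copper collar and pale clear overcap, together an upright cylinder 25 mm in diameter over the topmost 48 mm, good to grip from above. The point lies on the bottle's axis half-way up, 68.5 mm above its foot; z points up along the axis. Rigid, closed.
- bottle_50_mid (a point): The third tallest of the four loose spray bottles, standing upright on the blue bench sheet: 115 mm tall over all. Round lilac body 36 mm in diameter and 67 mm high with a rounded shoulder, above it a copper collar and pale clear overcap, together an upright cylinder 25 mm in diameter over the topmost 48 mm, good to grip from above. The point lies on the bottle's axis half-way up, 57.5 mm above its foot; z points up along the axis. Rigid, closed.
- bottle_30_mid (a point): The shortest and slimmest of the four loose spray bottles, standing upright on the blue bench sheet: 95 mm tall over all. Round lilac body 32 mm in diameter and 47 mm high with a rounded shoulder, above it a copper collar and pale clear overcap, together an upright cylinder 25 mm in diameter over the topmost 48 mm, good to grip from above. The point lies on the bottle's axis half-way up, 47.5 mm above its foot; z points up along the axis. Rigid, closed.
- pad_1: One of the four equal black rubber stand pads, flat discs 76 mm in diameter and 3 mm thick, fixed in a straight row about 95 mm apart along the white sample board (405 by 108 mm, 12 mm thick, lying on the bench). It is the one at one end of the row. The origin lies under the pad's centre, 12 mm above the bench; the pad's top is 3 mm higher, 15 mm above the bench. z up, y along the row of pads, x across the board.
- pad_2: One of the four equal black rubber stand pads, flat discs 76 mm in diameter and 3 mm thick, fixed in a straight row about 95 mm apart along the white sample board (405 by 108 mm, 12 mm thick, lying on the bench). It lies between pad_1 and pad_3. The origin lies under the pad's centre, 12 mm above the bench; the pad's top is 3 mm higher, 15 mm above the bench. z up, y along the row of pads, x across the board.
- pad_3: One of the four equal black rubber stand pads, flat discs 76 mm in diameter and 3 mm thick, fixed in a straight row about 95 mm apart along the white sample board (405 by 108 mm, 12 mm thick, lying on the bench). It lies between pad_2 and pad_4. The origin lies under the pad's centre, 12 mm above the bench; the pad's top is 3 mm higher, 15 mm above the bench. z up, y along the row of pads, x across the board.
- pad_4: One of the four equal black rubber stand pads, flat discs 76 mm in diameter and 3 mm thick, fixed in a straight row about 95 mm apart along the white sample board (405 by 108 mm, 12 mm thick, lying on the bench). It is the one at the other end of the row. The origin lies under the pad's centre, 12 mm above the bench; the pad's top is 3 mm higher, 15 mm above the bench. z up, y along the row of pads, x across the board.
- ticket: Job-ticket holder: a leaning clear plate with a white ticket on a flat aluminium foot (66 by 84 mm, about 110 mm tall over all), fixed on the bench in line with the row of pads, just off one end of the sample board (either end). A tan roll of tape, 84 mm across and 48 mm high, stands off the other end. The origin is the centre of the foot's underside, on the bench; about 115 mm from the centre of the nearest pad.

How it is judged:
By the outcome, as a careful person would: the job done as asked, in the order asked, and still so for the second after the job is handed in, with the robot touching nothing.
It also fails if it takes over 106 s, if anything falls off the work surface, if the arm or the gripper's body presses on something with over 40 N, if the wrist force passes 120 N, or if a joint passes its speed limit or range.

## Working session

There is one attempt and no reset: what is moved stays moved. The work goes in short steps, Python scripts to look and compute and a shell command to move; the robot and the scene stay as the last step left them, time stands still between calls to the robot, and variables do not carry over. Pictures are saved under pics/ and viewed, at most 14 in all, crops included, and the job is handed in when it is done.

```bash
mkdir -p pics; python3 - <<'E'
from cell import robot
import cv2,numpy as np
for n in("scene","top"):
    c=robot.capture(n); cv2.imwrite(f"pics/{n}0.png",c["frame"][:,:,::-1]); np.savez(f"{n}0.npz",**c); print(n,np.array(c["eye"]).round(),np.array(c["rotation"]).round(2).tolist(),c["mtx"])
s=robot.state();print(s["t"],s["tool_rot"],s["grip_width"],robot.hold_point_z)
E
```

```text
scene [949. 707. 749.] [0.21, 0.88, -0.41, -0.11] [[555.17064798   0.         319.53733093]
 [  0.         555.17064798 237.68192708]
 [  0.           0.           1.        ]]
top [467. -10. 950.] [0.71, -0.7, 0.04, -0.04] [[466.37667095   0.         320.78290198]
 [  0.         466.37667095 237.00533392]
 [  0.           0.           1.        ]]
0.1 [ 1.34499742e-01  9.90913273e-01 -8.08002810e-04 -2.29003521e-04] 0.9994658722169338 53.900000000000006
```

View pics/scene0.png

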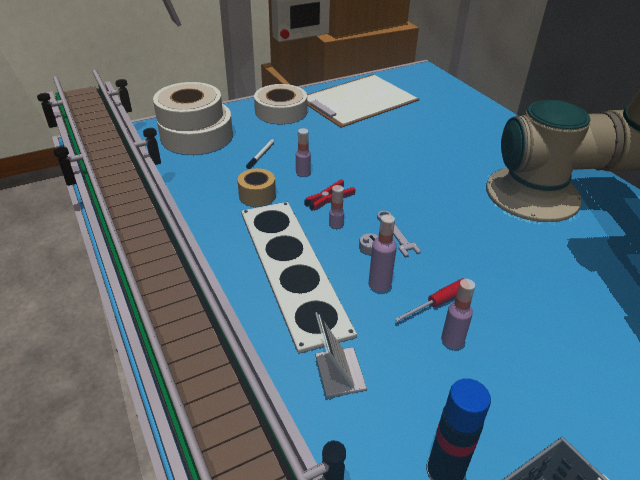

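View pics/top0.png

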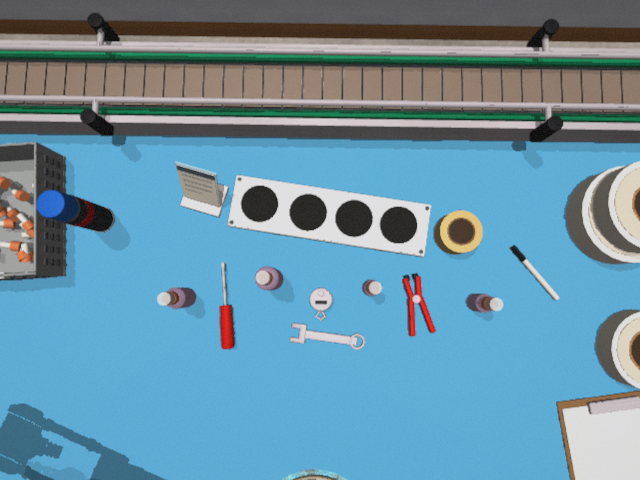

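The ticket is at the +y end of the row (top image ~203,190). The bottle caps in the top view are near (164,298), (263,279), (374,288) and (496,304). In the scene view they are near (466,285), (387,221), (337,190) and (303,134).

```bash
cat > h.py <<'E'
import numpy as np,cv2
def ray(c,p):
    d=np.array(c["rotation"])
    return d.reshape(3,3)@np.linalg.inv(c["mtx"])@np.array([p[0],p[1],1.]) if d.size==9 else Rq(d)@np.linalg.inv(c["mtx"])@np.array([p[0],p[1],1.])
def Rq(q):
    from scipy.spatial.transform import Rotation as R
    return R.from_quat(q).as_matrix()
def plane(c,p,z):
    d=ray(c,p);e=np.array(c["eye"],float);return e+d*(z-e[2])/d[2]
def tri(c1,p1,c2,p2):
    d1,d2=ray(c1,p1),ray(c2,p2);e1,e2=np.array(c1["eye"],float),np.array(c2["eye"],float)
    s=np.linalg.lstsq(np.c_[d1,-d2],e2-e1,rcond=None)[0]
    a,b=e1+s[0]*d1,e2+s[1]*d2;return (a+b)/2,np.linalg.norm(a-b)
def blobs(m,lo,hi):
    n,_,st,ce=cv2.connectedComponentsWithStats(m.astype(np.uint8));return [(ce[i].round(1),st[i].tolist()) for i in range(1,n) if lo<st[i,4]<hi]
E
python3 - <<'E'
from h import *
t=dict(np.load("top0.npz"));s=dict(np.load("scene0.npz"))
for a,b in zip([(164,298),(263,279),(374,288),(496,304)],[(466,285),(387,221),(337,190),(303,134)]):
    p,g=tri(t,a,s,b);print("cap",p.round(),g.round(1))
f=t["frame"].astype(int)
dark=(f.max(2)<45);dark[:150]=0;dark[270:]=0
for ce,st in blobs(dark,500,3000): print("pad",ce,st,plane(t,ce,15).round(1))
hsv=cv2.cvtColor(t["frame"],cv2.COLOR_RGB2HSV)
for a in [(164,298),(263,279),(374,288),(496,304)]: print(t["frame"][a[1],a[0]-14:a[0]+15:2].tolist())
print(plane(t,(203,195),0).round())
big=cv2.resize(t["frame"][260:330,140:520],None,fx=2.1,fy=2.1,interpolation=cv2.INTER_CUBIC);cv2.imwrite("pics/b.png",big[:,:,::-1])
E
```

```text
cap [445. 266. 132.] 1.7
cap [481.  92. 149.] 3.7
cap [ 470. -105.   87.] 4.2
cap [ 443. -322.  101.] 0.3
pad [259.5 203. ] [242, 186, 35, 35, 740] [635.9 122.1  15. ]
pad [308.1 211.4] [291, 195, 35, 35, 727] [620.2  22.9  15. ]
pad [353.5 217.9] [337, 201, 35, 35, 766] [608.3 -69.2  15. ]
pad [398.3 224.3] [381, 207, 36, 36, 744] [ 596.7 -159.8   15. ]
[[96, 172, 214], [97, 175, 215], [97, 175, 215], [115, 181, 214], [203, 215, 220], [203, 216, 221], [207, 203, 202], [210, 201, 196], [208, 196, 193], [207, 198, 192], [158, 146, 137], [92, 78, 70], [96, 79, 70], [107, 65, 47], [84, 55, 44]]
[[93, 175, 214], [95, 175, 215], [96, 175, 214], [157, 162, 179], [215, 210, 215], [212, 200, 196], [211, 198, 196], [209, 199, 196], [207, 196, 194], [207, 197, 196], [146, 135, 128], [92, 65, 52], [155, 124, 147], [149, 121, 145], [143, 114, 135]]
[[95, 173, 214], [76, 110, 134], [114, 93, 109], [88, 65, 67], [114, 94, 82], [200, 193, 190], [209, 197, 195], [208, 196, 194], [208, 198, 194], [207, 195, 193], [209, 214, 218], [130, 184, 214], [97, 174, 214], [97, 177, 216], [96, 176, 216]]
[[85, 53, 37], [102, 76, 64], [93, 76, 68], [88, 75, 70], [195, 184, 179], [208, 197, 194], [206, 197, 193], [208, 196, 191], [203, 212, 214], [203, 216, 219], [204, 216, 217], [95, 173, 214], [92, 174, 213], [93, 175, 214], [94, 174, 214]]
[653. 242.   0.]
```

View pics/b.png

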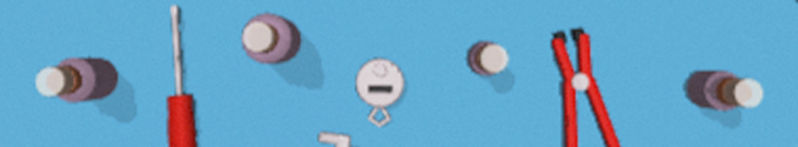

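Heights read, from +y to −y: 137, 160, 95 and 115 mm. Next I refine the cap centres at the known heights and check the pads in the scene view.

```bash
python3 - <<'E'
from h import *
t=dict(np.load("top0.npz"));s=dict(np.load("scene0.npz"))
f=t["frame"].astype(int)
w=(f.min(2)>150)
for a,h in zip([(164,298),(263,279),(374,288),(496,304)],[137,160,95,115]):
    m=np.zeros_like(w);m[a[1]-14:a[1]+15,a[0]-14:a[0]+15]=1
    for ce,st in blobs(w&m,40,400): print(h,ce,st,plane(t,ce,h).round(1))
g=s["frame"].astype(int);dk=(g.max(2)<45);dk[:200]=0;dk[345:]=0;dk[:,:230]=0;dk[:,350:]=0
for ce,st in blobs(dk,200,3000): print("pad s",ce,st,plane(s,ce,15).round(1))
# scene feet: lilac blobs -> lowest
for a,h in zip([(466,285),(387,221),(337,190),(303,134)],[137,160,95,115]): print(h,"scene cap",plane(s,a,h).round(1))
E
```

```text
137 [163.1 298.4] [157, 292, 13, 14, 148] [443.8 266.7 137. ]
160 [261.8 277. ] [255, 270, 14, 15, 161] [483.1  93.8 160. ]
95 [375.1 287.3] [369, 281, 13, 14, 135] [ 469.2 -104.7   95. ]
115 [496.1 303.8] [490, 297, 13, 14, 144] [ 443.7 -316.6  115. ]
137 scene cap [450.3 269.8 137. ]
160 scene cap [491.3 101.9 160. ]
95 scene cap [477.  -96.3  95. ]
115 scene cap [ 454.2 -299.5  115. ]
```

```bash

python3 -m pendant '[0.07,-0.1,0,0, 0.14,-0.2,0,0, 0.21,-0.3,0,0, 0.28,-0.4,0,0, 0.35,-0.5,0,0, 0.42,-0.6,0,0, 0.49,-0.7,0,0, 0.55,-0.765,0,0]' -1 >/dev/null
python3 -m pendant '[0.07,-0.1,0,0, 0.14,-0.2,0,0, 0.21,-0.3,0,0, 0.28,-0.4,0,0, 0.35,-0.5,0,0, 0.42,-0.6,0,0, 0.49,-0.7,0,0, 0.55,-0.765,0,0]' >/dev/null
python3 -m pendant '[0.1,-0.14,0,0, 0.2,-0.28,0,0, 0.3,-0.42,0,0, 0.4,-0.56,0,0, 0.5,-0.7,0,0, 0.55,-0.765,0,0, 0.55,-0.765,0,0, 0.55,-0.765,0,0]'
python3 - <<'E'
from cell import robot
from h import *
c=robot.capture("top");s=robot.capture("scene")
a=cv2.resize(c["frame"][180:360,200:440],(800,600))
cv2.imwrite("pics/t1.png",a[:,:,::-1]);cv2.imwrite("pics/s1.png",cv2.resize(s["frame"][60:360,220:540],(800,750))[:600,:,::-1])
print(robot.state()["eef_pos"])
# where TCP axis at z=160 should project
def proj(c,p):
    R=np.array(c["rotation"]);R=R if R.size==9 else Rq(R)
    q=R.T@(np.array(p)-c["eye"]);q=c["mtx"]@q;return (q/q[2])[:2]
x=robot.state()["eef_pos"]
for z in(304,250,231):print(z,proj(c,[x[0],x[1],z]),proj(s,[x[0],x[1],z]))
g=s["frame"].astype(int)
print(g[318,318],g[278,298],g[248,283],g[222,270])
dk=(g.max(2)<75);dk[:200]=0;dk[345:]=0;dk[:,:230]=0;dk[:,350:]=0
for ce,st in blobs(dk,200,3000): print("pad s",ce,st,plane(s,ce,15).round(1))
E
```

```text
t: 2.1
eef_pos: [483.3, 94.6, 303.3]
tool_rot: [0.136, 0.991, 0.0, -0.001]
contact_force: [0.1, -0.0, 0.1]
grip_width: 0.998
gripper_force: 0.0
[482.4347886   95.80273456 303.54288115]
304 [246.77839396 275.16185071] [398.52657651 144.97734906]
250 [252.63950944 276.10513396] [394.88649698 173.96714868]
231 [254.49301085 276.403435  ] [393.67149694 183.64347787]
[126 136 141] [43 50 57] [40 51 57] [37 43 53]
pad s [271.2 221.5] [254, 211, 35, 22, 609] [ 601.  -154.6   15. ]
pad s [284.  248.1] [266, 236, 37, 25, 722] [612.6 -64.6  15. ]
pad s [299.3 278.8] [280, 265, 40, 28, 864] [623.7  28.2  15. ]
pad s [315.4 316.5] [295, 301, 43, 44, 964] [639.8 126.   15. ]
```

View pics/s1.png

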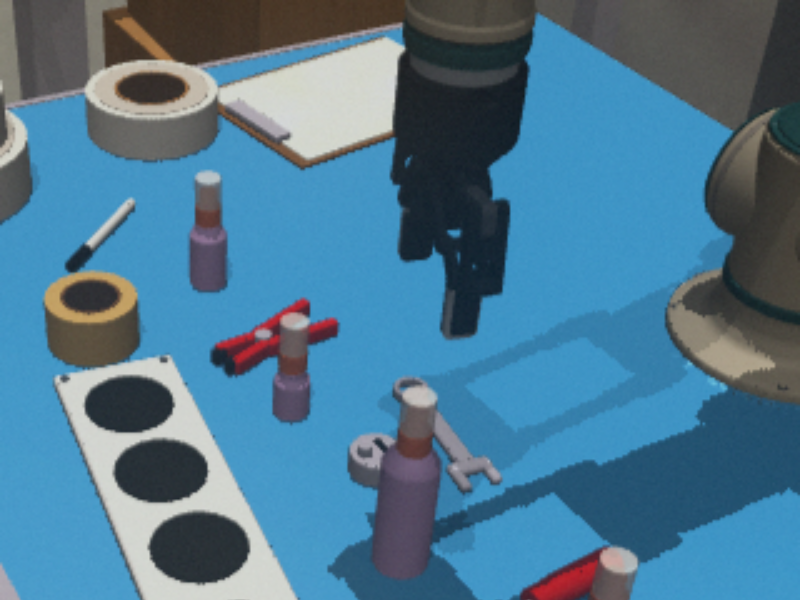

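View pics/t1.png

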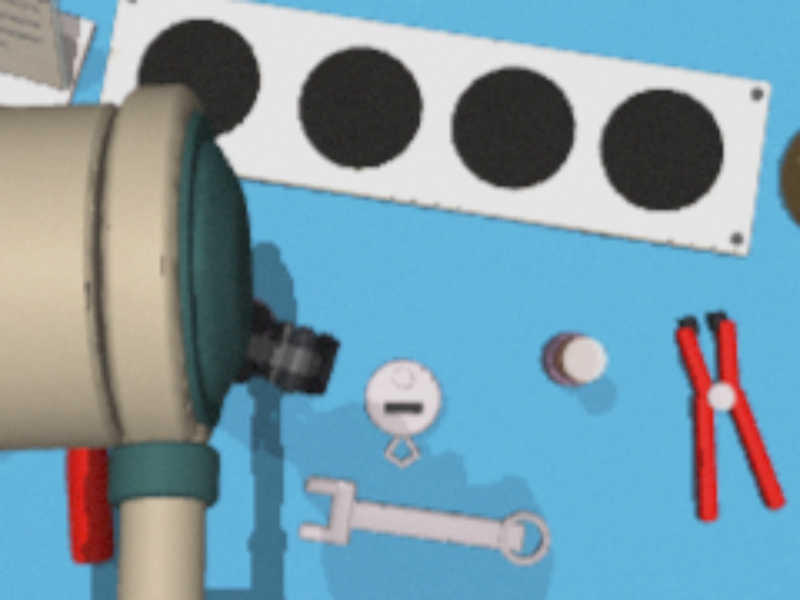

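The gripper projects in the scene view within about 1–2 px of where it should. I now go down onto the 160 mm bottle and grip.

```bash

python3 -m pendant '[0,0,-0.08,0, 0,0,-0.17,0, 0,0,-0.26,0, 0,0,-0.35,0, 0,0,-0.44,0, 0,0,-0.52,0, 0,0,-0.555,0, 0,0,-0.555,0]' -1
python3 -m pendant '[0,0,0,0, 0,0,0,0, 0,0,0,0, 0,0,0,0, 0,0,0,0, 0,0,0,0, 0,0,0,0, 0,0,0,0]' 1
python3 - <<'E'
from cell import robot
from h import *
s=robot.capture("scene");cv2.imwrite("pics/s2.png",cv2.resize(s["frame"][100:340,260:520],(780,720))[:600,:,::-1])
E
```

```text
t: 2.87
eef_pos: [481.5, 96.2, 191.6]
tool_rot: [0.134, 0.991, -0.0, -0.002]
contact_force: [-0.0, 0.8, 0.8]
grip_width: 0.999
gripper_force: 0.0
t: 3.53
eef_pos: [483.6, 94.8, 193.7]
tool_rot: [0.134, 0.991, -0.0, 0.001]
contact_force: [-0.4, -2.5, 6.4]
grip_width: 0.281
gripper_force: 58.6
```

View pics/s2.png

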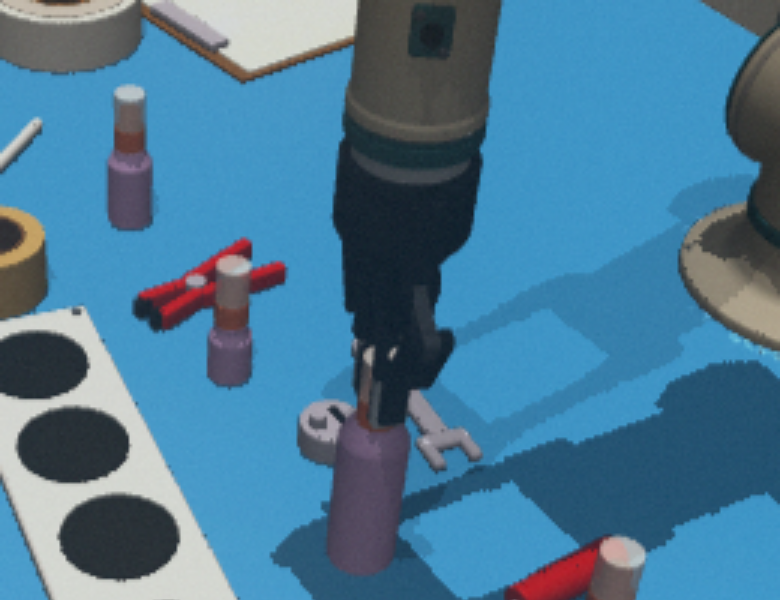

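The bottle is held, opening 0.281 ≈ 24 mm. It may sit slightly to +x of the pad centre. I lift it, carry it over pad A and compare bottle and pad in the scene view.

```bash

python3 -m pendant '[0,0,0.02,0, 0,0,0.06,0, 0,0,0.11,0, 0,0,0.16,0, 0,0,0.21,0, 0,0,0.25,0, 0,0,0.27,0, 0,0,0.28,0]'
python3 -m pendant '[0.04,0.01,0,0, 0.1,0.02,0,0, 0.17,0.03,0,0, 0.24,0.05,0,0, 0.31,0.06,0,0, 0.38,0.07,0,0, 0.45,0.09,0,0, 0.51,0.1,0,0]'
python3 -m pendant '[0.06,0.01,0,0, 0.12,0.02,0,0, 0.18,0.03,0,0, 0.22,0.04,0,0, 0.25,0.045,0,0, 0.26,0.045,0,0, 0.26,0.045,0,0, 0.26,0.045,0,0]'
python3 -m pendant '[0,0,-0.02,0, 0,0,-0.05,0, 0,0,-0.08,0, 0,0,-0.11,0, 0,0,-0.13,0, 0,0,-0.14,0, 0,0,-0.14,0, 0,0,-0.14,0]'
python3 - <<'E'
from cell import robot
from h import *
s=robot.capture("scene");t=robot.capture("top");np.savez("s3.npz",**s);np.savez("t3.npz",**t)
a=cv2.resize(s["frame"][170:370,230:430],(600,600),interpolation=cv2.INTER_CUBIC);cv2.imwrite("pics/s3.png",a[:,:,::-1])
E
```

```text
t: 4.25
eef_pos: [483.6, 95.3, 250.1]
tool_rot: [0.134, 0.991, 0.0, 0.001]
contact_force: [0.9, -0.3, -2.4]
grip_width: 0.276
gripper_force: 58.8
t: 4.92
eef_pos: [587.4, 115.8, 247.8]
tool_rot: [0.134, 0.991, 0.0, -0.0]
contact_force: [-0.1, -0.7, -2.0]
grip_width: 0.275
gripper_force: 58.9
t: 5.58
eef_pos: [636.9, 124.2, 248.6]
tool_rot: [0.134, 0.991, -0.0, -0.001]
contact_force: [0.1, 0.1, -1.9]
grip_width: 0.279
gripper_force: 58.9
t: 6.25
eef_pos: [637.3, 124.2, 220.8]
tool_rot: [0.134, 0.991, 0.0, -0.0]
contact_force: [-0.0, 0.6, -2.3]
grip_width: 0.277
gripper_force: 58.9
```

View pics/s3.png

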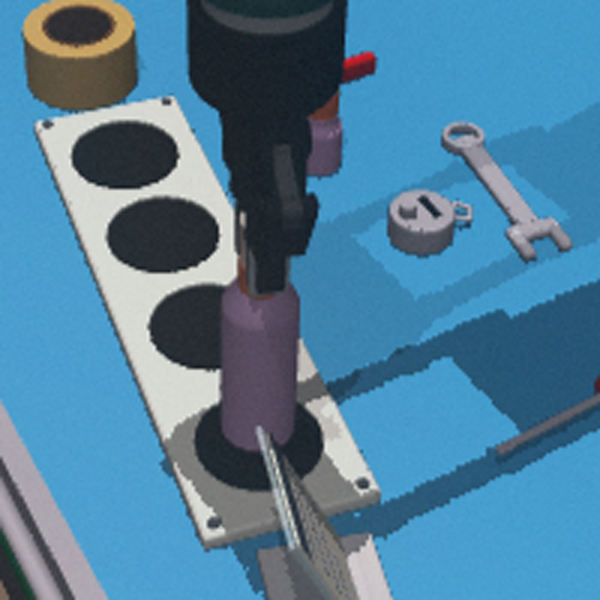

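```bash
python3 - <<'E'
from h import *
s=dict(np.load("s3.npz"));t=dict(np.load("t3.npz"))
print("foot",plane(s,(230+258.5/3,170+427/3),27.5),"pad",plane(s,(230+258.5/3,170+450/3),15))
a=cv2.resize(t["frame"][160:330,200:440],(800,567),interpolation=cv2.INTER_CUBIC);cv2.imwrite("pics/t3.png",a[:,:,::-1])
# all pads by ellipse fit, initial images
for n,th in(("scene0",75),("top0",45)):
    c=dict(np.load(n+".npz"));g=c["frame"].max(2)<th
    y0,y1,x0,x1=(200,345,230,350) if n=="scene0" else (150,270,0,640)
    m=np.zeros(g.shape,np.uint8);m[y0:y1,x0:x1]=g[y0:y1,x0:x1]
    for k in cv2.findContours(m,cv2.RETR_EXTERNAL,cv2.CHAIN_APPROX_NONE)[0]:
        if 300<cv2.contourArea(k)<1500:
            h=cv2.convexHull(k) ; e=cv2.fitEllipse(k);print(n,np.round(e[0],1),np.round(e[1],1),plane(c,e[0],15).round(1))
# scene cap white blobs / lilac blobs in initial
c=dict(np.load("scene0.npz"));f=c["frame"].astype(int)
lil=(f[:,:,0]-f[:,:,1]>8)&(f[:,:,2]-f[:,:,1]>15)
for ce,st in blobs(lil,100,5000): print("lilac",ce,st)
for ce,st in blobs(f.min(2)>130,60,260): print("white",ce,st)
E
```

```text
foot [639.44068594 127.86925461  27.5       ] pad [642.29758455 133.79310334  15.        ]
scene0 [316.4 319.2] [35.4 42.5] [641.  132.3  15. ]
scene0 [299.2 278.8] [27.  38.8] [623.8  28.2  15. ]
scene0 [283.9 248.1] [23.8 36.5] [612.8 -64.7  15. ]
scene0 [271.1 221.5] [21.2 34.4] [ 601.2 -154.6   15. ]
top0 [398.6 224.4] [33.4 34.1] [ 596.5 -160.4   15. ]
top0 [ 98.3 218.1] [25.5 27.1] [599.5 448.4  15. ]
top0 [353.9 218.1] [33.4 33.9] [607.9 -70.   15. ]
top0 [308.4 211.5] [32.6 33.9] [619.9  22.3  15. ]
top0 [259.5 203.2] [32.9 33.8] [635.5 122.2  15. ]
lilac [302.5 158.4] [296, 151, 14, 25, 134]
lilac [383.8 246.8] [373, 237, 23, 22, 250]
lilac [459.7 312.7] [449, 302, 23, 20, 240]
white [264.1 148.2] [254, 139, 20, 20, 77]
white [ 72.2 194.4] [67, 185, 11, 20, 100]
white [534.3 212. ] [513, 206, 40, 12, 166]
white [386.8 217.4] [378, 211, 17, 12, 106]
white [403.8 240.9] [394, 225, 26, 30, 222]
white [367.6 239.1] [360, 234, 18, 13, 109]
white [467.1 283.6] [460, 279, 15, 10, 118]
white [413.  310.1] [396, 300, 36, 21, 78]
```

Foot at about (639,128) and pad A at about (640,127.5) in the scene frame, so they are aligned. Lower and release.

```bash

python3 -m pendant '[0,0,-0.01,0, 0,0,-0.02,0, 0,0,-0.03,0, 0,0,-0.04,0, 0,0,-0.05,0, 0,0,-0.06,0, 0,0,-0.066,0, 0,0,-0.066,0]'
python3 -m pendant '[0,0,0,0, 0,0,0,0, 0,0,0,0, 0,0,0,0, 0,0,0,0, 0,0,0,0, 0,0,0,0, 0,0,0,0]' -0.1
python3 -m pendant '[0,0,0.03,0, 0,0,0.08,0, 0,0,0.14,0, 0,0,0.22,0, 0,0,0.31,0, 0,0,0.4,0, 0,0,0.46,0, 0,0,0.48,0]'
```

```text
t: 7.02
eef_pos: [637.4, 124.1, 208.8]
tool_rot: [0.134, 0.991, 0.0, 0.0]
contact_force: [-0.5, -0.6, 4.0]
grip_width: 0.274
gripper_force: 59.6
t: 7.68
eef_pos: [637.3, 124.3, 207.6]
tool_rot: [0.134, 0.991, 0.0, -0.0]
contact_force: [-0.2, -0.9, 0.1]
grip_width: 0.552
gripper_force: 0.0
t: 8.35
eef_pos: [638.3, 124.3, 307.6]
tool_rot: [0.134, 0.991, 0.001, 0.003]
contact_force: [-0.1, -1.0, 0.5]
grip_width: 0.551
gripper_force: 0.0
```

```bash

python3 -m pendant '[-0.11,0.08,0,0, -0.23,0.17,0,0, -0.36,0.27,0,0, -0.5,0.38,0,0, -0.64,0.48,0,0, -0.78,0.59,0,0, -0.9,0.67,0,0, -0.96,0.72,0,0]' -1
python3 -m pendant '[0,0,-0.08,0, 0,0,-0.17,0, 0,0,-0.28,0, 0,0,-0.39,0, 0,0,-0.5,0, 0,0,-0.6,0, 0,0,-0.67,0, 0,0,-0.67,0]'
python3 - <<'E'
from cell import robot
from h import *
s=robot.capture("scene")
a=np.hstack([cv2.resize(s["frame"][150:370,270:370],(270,600)),cv2.resize(s["frame"][150:370,390:560],(464,600))]);cv2.imwrite("pics/s4.png",a[:,:,::-1])
E
```

```text
t: 9.02
eef_pos: [441.8, 269.4, 304.0]
tool_rot: [0.134, 0.991, 0.0, -0.001]
contact_force: [-0.2, -0.3, -0.7]
grip_width: 1.003
gripper_force: 0.0
t: 9.68
eef_pos: [443.4, 267.4, 167.0]
tool_rot: [0.134, 0.991, -0.002, -0.003]
contact_force: [-0.8, -0.3, 0.1]
grip_width: 1.003
gripper_force: 0.0
```

View pics/s4.png

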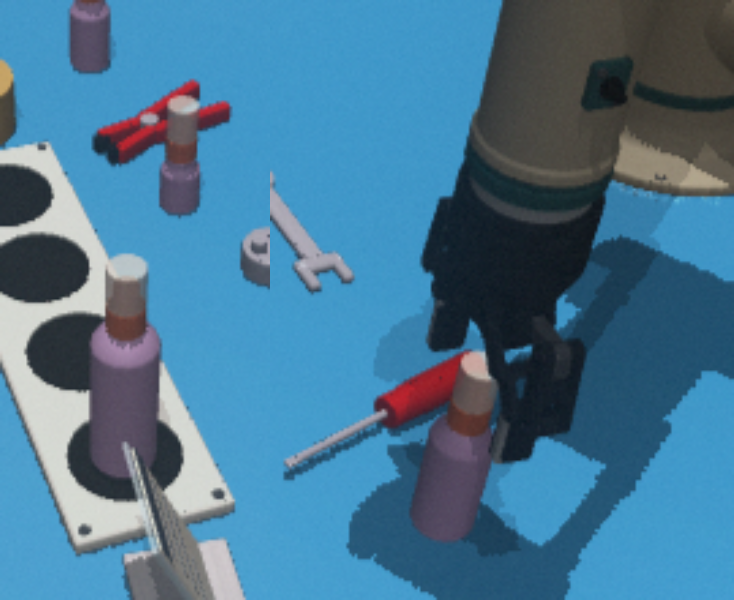

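The 160 mm bottle stands centred on pad A (foot and pad both near crop 124,455). The 137 mm bottle's cap lies between the fingers, so I grip it and carry it to pad B.

```bash

python3 -m pendant '[0.01,0,0.01,0, 0.015,0,0.01,0, 0.015,0,0.01,0, 0.015,0,0.01,0, 0.015,0,0.01,0, 0.015,0,0.01,0, 0.015,0,0.01,0, 0.015,0,0.01,0]' 1
python3 -m pendant '[0,0,0,0, 0,0,0.01,0, 0,0,0.04,0, 0,0,0.09,0, 0,0,0.15,0, 0,0,0.21,0, 0,0,0.25,0, 0,0,0.27,0]'
python3 -m pendant '[0.01,-0.05,0.02,0, 0.02,-0.14,0.05,0, 0.03,-0.26,0.08,0, 0.05,-0.4,0.11,0, 0.07,-0.55,0.13,0, 0.09,-0.7,0.13,0, 0.11,-0.85,0.13,0, 0.13,-1,0.13,0]'
python3 -m pendant '[0.08,-0.1,0,0, 0.18,-0.17,0,0, 0.3,-0.2,0,0, 0.42,-0.213,0,0, 0.54,-0.213,0,0, 0.64,-0.213,0,0, 0.72,-0.213,0,0, 0.75,-0.213,0,0]'
python3 -m pendant '[0,0,-0.02,0, 0,0,-0.06,0, 0,0,-0.11,0, 0,0,-0.16,0, 0,0,-0.21,0, 0,0,-0.24,0, 0,0,-0.26,0, 0,0,-0.26,0]'
python3 - <<'E'
from cell import robot
from h import *
s=robot.capture("scene");np.savez("s5.npz",**s)
a=cv2.resize(s["frame"][170:370,230:430],(600,600),interpolation=cv2.INTER_CUBIC);cv2.imwrite("pics/s5.png",a[:,:,::-1])
E
```

```text
t: 10.4
eef_pos: [448.4, 267.9, 172.5]
tool_rot: [0.134, 0.991, -0.0, 0.0]
contact_force: [-0.7, -1.8, 6.6]
grip_width: 0.275
gripper_force: 58.5
t: 11.07
eef_pos: [448.9, 268.6, 227.4]
tool_rot: [0.134, 0.991, 0.001, 0.001]
contact_force: [-0.2, 0.1, -1.0]
grip_width: 0.277
gripper_force: 58.8
t: 11.73
eef_pos: [473.8, 66.2, 251.6]
tool_rot: [0.134, 0.991, -0.0, -0.0]
contact_force: [0.3, -0.1, -1.4]
grip_width: 0.279
gripper_force: 58.9
t: 12.4
eef_pos: [626.2, 24.6, 250.8]
tool_rot: [0.135, 0.991, -0.0, 0.0]
contact_force: [-0.6, -1.0, -1.0]
grip_width: 0.275
gripper_force: 59.0
t: 13.07
eef_pos: [623.5, 25.7, 198.4]
tool_rot: [0.134, 0.991, -0.0, -0.001]
contact_force: [0.3, -0.4, -1.3]
grip_width: 0.278
gripper_force: 59.0
```

View pics/s5.png

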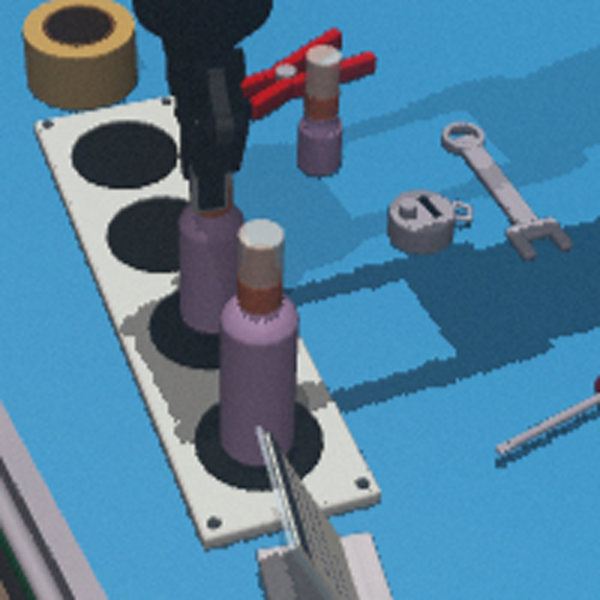

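```bash
python3 - <<'E'
from h import *
s=dict(np.load("s5.npz"))
for z in(26,28):print("foot",plane(s,(230+211/3,170+315/3),z),"pad B scene 623.8 28.2")
E
```

```text
foot [622.37519029  30.13194529  26.        ] pad B scene 623.8 28.2
foot [623.27945837  32.00232756  28.        ] pad B scene 623.8 28.2
```

```bash

python3 -m pendant '[0,-0.005,-0.01,0, 0,-0.01,-0.02,0, 0,-0.01,-0.03,0, 0,-0.01,-0.04,0, 0,-0.01,-0.045,0, 0,-0.01,-0.05,0, 0,-0.01,-0.055,0, 0,-0.01,-0.055,0]'
python3 -m pendant '[0,0,0,0, 0,0,0,0, 0,0,0,0, 0,0,0,0, 0,0,0,0, 0,0,0,0, 0,0,0,0, 0,0,0,0]' -0.1
python3 -m pendant '[0,0,0.03,0, 0,0,0.08,0, 0,0,0.14,0, 0,0,0.22,0, 0,0,0.31,0, 0,0,0.4,0, 0,0,0.46,0, 0,0,0.5,0]'
```

```text
t: 13.78
eef_pos: [624.2, 23.6, 188.5]
tool_rot: [0.134, 0.991, 0.0, -0.0]
contact_force: [-0.4, -0.3, -1.9]
grip_width: 0.279
gripper_force: 59.0
t: 14.45
eef_pos: [624.3, 23.6, 188.8]
tool_rot: [0.135, 0.991, 0.0, 0.0]
contact_force: [-0.8, 0.8, 0.3]
grip_width: 0.546
gripper_force: 0.0
t: 15.12
eef_pos: [624.9, 23.6, 291.7]
tool_rot: [0.134, 0.991, 0.0, 0.002]
contact_force: [0.2, -0.1, -0.6]
grip_width: 0.552
gripper_force: 0.0
```

```bash

python3 -m pendant '[-0.1,-0.08,0,0, -0.2,-0.16,0,0, -0.3,-0.25,0,0, -0.4,-0.33,0,0, -0.5,-0.41,0,0, -0.6,-0.5,0,0, -0.7,-0.58,0,0, -0.765,-0.633,0,0]' -1
python3 -m pendant '[0,0,-0.1,0, 0,0,-0.22,0, 0,0,-0.35,0, 0,0,-0.48,0, 0,0,-0.6,0, 0,0,-0.7,0, 0,0,-0.77,0, 0,0,-0.805,0]'
python3 - <<'E'
from cell import robot
from h import *
s=robot.capture("scene")
a=cv2.resize(s["frame"][120:340,250:450],(545,600));cv2.imwrite("pics/s6.png",a[:,:,::-1])
E
```

```text
t: 15.78
eef_pos: [469.2, -103.9, 289.2]
tool_rot: [0.135, 0.991, -0.0, -0.0]
contact_force: [-0.8, -0.1, 0.2]
grip_width: 0.996
gripper_force: 0.0
t: 16.45
eef_pos: [470.3, -102.7, 126.2]
tool_rot: [0.135, 0.991, 0.0, -0.002]
contact_force: [-0.9, 0.1, -0.3]
grip_width: 0.999
gripper_force: 0.0
```

View pics/s6.png

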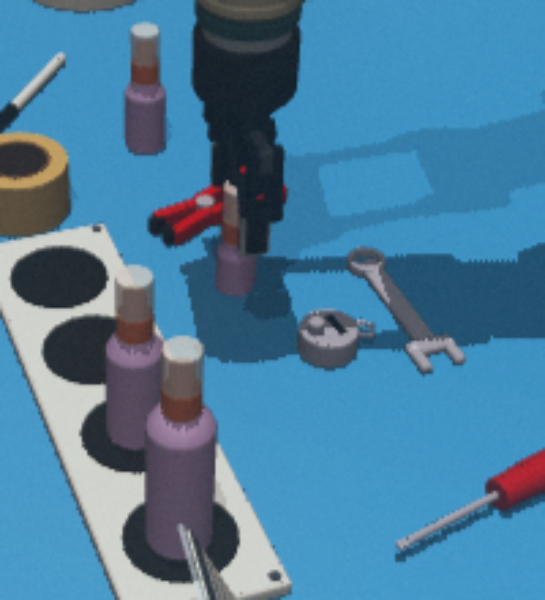

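Both placed bottles stand upright. The 95 mm bottle is between the fingers, so I grip it and go to pad D.

```bash

python3 -m pendant '[0.01,0,0,0, 0.01,0,0,0, 0.01,0,0,0, 0.01,0,0,0, 0.01,0,0,0, 0.01,0,0,0, 0.01,0,0,0, 0.01,0,0,0]' 1
python3 -m pendant '[0,0,0,0, 0,0,0.01,0, 0,0,0.04,0, 0,0,0.09,0, 0,0,0.15,0, 0,0,0.21,0, 0,0,0.25,0, 0,0,0.27,0]'
python3 -m pendant '[0.03,-0.01,0,0, 0.1,-0.04,0,0, 0.2,-0.09,0,0, 0.31,-0.13,0,0, 0.42,-0.18,0,0, 0.53,-0.23,0,0, 0.6,-0.26,0,0, 0.63,-0.273,0,0]'
python3 -m pendant '[0,0,-0.01,0, 0,0,-0.03,0, 0,0,-0.06,0, 0,0,-0.09,0, 0,0,-0.11,0, 0,0,-0.13,0, 0,0,-0.14,0, 0,0,-0.14,0]'
python3 - <<'E'
from cell import robot
from h import *
s=robot.capture("scene");np.savez("s7.npz",**s)
a=cv2.resize(s["frame"][130:330,230:430],(600,600),interpolation=cv2.INTER_CUBIC);cv2.imwrite("pics/s7.png",a[:,:,::-1])
E
```

```text
t: 17.17
eef_pos: [473.4, -103.0, 128.1]
tool_rot: [0.134, 0.991, -0.0, 0.0]
contact_force: [0.4, -0.0, 3.2]
grip_width: 0.276
gripper_force: 58.7
t: 17.83
eef_pos: [473.8, -103.1, 183.0]
tool_rot: [0.134, 0.991, -0.0, 0.001]
contact_force: [0.3, -0.4, -0.1]
grip_width: 0.273
gripper_force: 58.7
t: 18.5
eef_pos: [601.6, -158.8, 180.6]
tool_rot: [0.135, 0.991, -0.0, 0.0]
contact_force: [0.8, 0.2, -1.0]
grip_width: 0.276
gripper_force: 58.7
t: 19.17
eef_pos: [598.8, -157.3, 153.1]
tool_rot: [0.134, 0.991, 0.0, -0.001]
contact_force: [-0.5, -0.5, 0.1]
grip_width: 0.278
gripper_force: 58.7
```

View pics/s7.png

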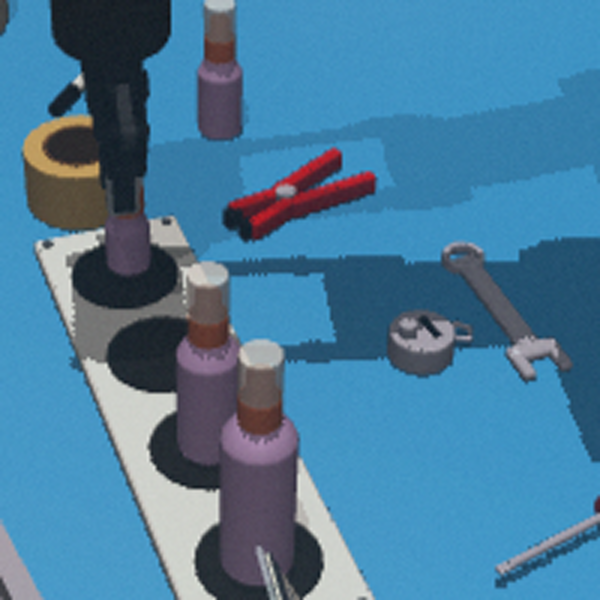

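```bash
python3 - <<'E'
from h import *
s=dict(np.load("s7.npz"))
print("foot",plane(s,(230+127.5/3,130+261/3),25.5),"pad D scene 601.2 -154.6")
E
```

```text
foot [ 597.35668928 -155.10762974   25.5       ] pad D scene 601.2 -154.6
```

```bash

python3 -m pendant '[0.005,0,-0.01,0, 0.01,0,-0.02,0, 0.015,0,-0.03,0, 0.015,0,-0.035,0, 0.015,0,-0.04,0, 0.015,0,-0.045,0, 0.015,0,-0.053,0, 0.015,0,-0.053,0]'
python3 -m pendant '[0,0,0,0, 0,0,0,0, 0,0,0,0, 0,0,0,0, 0,0,0,0, 0,0,0,0, 0,0,0,0, 0,0,0,0]' -0.1
python3 -m pendant '[0,0,0.03,0, 0,0,0.08,0, 0,0,0.14,0, 0,0,0.22,0, 0,0,0.31,0, 0,0,0.4,0, 0,0,0.46,0, 0,0,0.5,0]'
```

```text
t: 19.88
eef_pos: [602.4, -157.6, 143.2]
tool_rot: [0.135, 0.991, 0.0, 0.0]
contact_force: [0.1, -0.3, -1.0]
grip_width: 0.274
gripper_force: 59.0
t: 20.55
eef_pos: [602.3, -157.6, 143.1]
tool_rot: [0.134, 0.991, 0.0, 0.0]
contact_force: [-0.9, -0.4, -0.2]
grip_width: 0.553
gripper_force: 0.0
t: 21.22
eef_pos: [603.0, -157.8, 246.1]
tool_rot: [0.134, 0.991, -0.0, 0.002]
contact_force: [-0.1, 0.5, 0.1]
grip_width: 0.554
gripper_force: 0.0
```

```bash

python3 -m pendant '[-0.1,-0.1,0,0, -0.2,-0.2,0,0, -0.3,-0.3,0,0, -0.41,-0.41,0,0, -0.52,-0.52,0,0, -0.63,-0.63,0,0, -0.73,-0.73,0,0, -0.78,-0.787,0,0]' -1
python3 -m pendant '[0,0,-0.02,0, 0,0,-0.08,0, 0,0,-0.16,0, 0,0,-0.24,0, 0,0,-0.32,0, 0,0,-0.4,0, 0,0,-0.46,0, 0,0,-0.475,0]'
python3 - <<'E'
from cell import robot
from h import *
s=robot.capture("scene");t=robot.capture("top")
a=np.hstack([cv2.resize(s["frame"][70:270,210:360],(450,600)),cv2.resize(t["frame"][180:340,440:520],(300,600))]);cv2.imwrite("pics/s8.png",a[:,:,::-1])
E
```

```text
t: 21.88
eef_pos: [443.9, -316.7, 243.6]
tool_rot: [0.135, 0.991, -0.001, -0.001]
contact_force: [0.3, -0.1, 1.0]
grip_width: 0.998
gripper_force: 0.0
t: 22.55
eef_pos: [445.9, -313.4, 146.1]
tool_rot: [0.134, 0.991, 0.001, -0.002]
contact_force: [-0.6, 1.0, -0.1]
grip_width: 0.998
gripper_force: 0.0
```

View pics/s8.png

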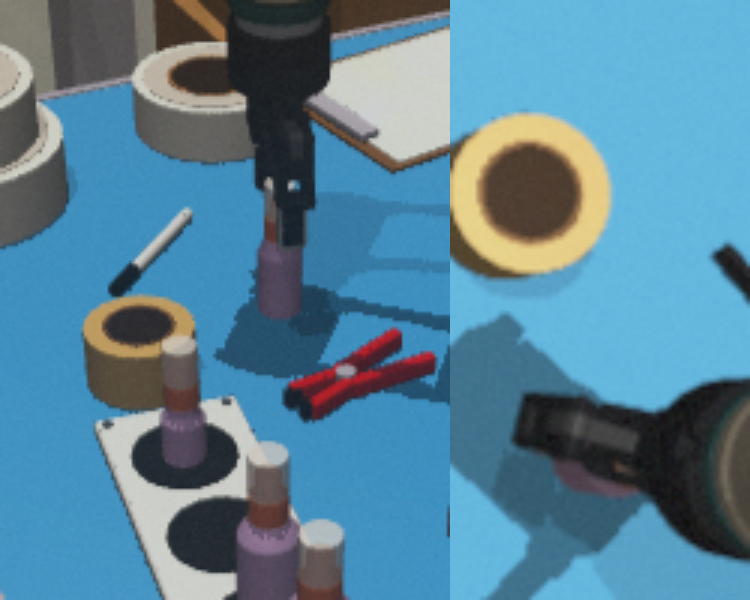

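The 95 mm bottle is centred on D. I grip the 115 mm one, swing it along the near side, clear of D, and take it in to pad C.

```bash

python3 -m pendant '[0.01,0,0,0, 0.01,0,0,0, 0.01,0,0,0, 0.01,0,0,0, 0.01,0,0,0, 0.01,0,0,0, 0.01,0,0,0, 0.01,0,0,0]' 1
python3 -m pendant '[0,0,0,0, 0,0,0.01,0, 0,0,0.04,0, 0,0,0.09,0, 0,0,0.15,0, 0,0,0.21,0, 0,0,0.27,0, 0,0,0.3,0]'
python3 -m pendant '[0,0.05,0.02,0, 0,0.14,0.05,0, 0,0.26,0.08,0, 0,0.4,0.1,0, 0,0.55,0.1,0, 0,0.7,0.1,0, 0.02,0.85,0.1,0, 0.05,1,0.1,0]'
python3 -m pendant '[0.08,0.1,0,0, 0.18,0.18,0,0, 0.3,0.22,0,0, 0.42,0.238,0,0, 0.54,0.238,0,0, 0.65,0.238,0,0, 0.73,0.238,0,0, 0.767,0.238,0,0]'
python3 -m pendant '[0,0,-0.02,0, 0,0,-0.06,0, 0,0,-0.11,0, 0,0,-0.16,0, 0,0,-0.21,0, 0,0,-0.24,0, 0,0,-0.26,0, 0,0,-0.26,0]'
python3 - <<'E'
from cell import robot
from h import *
s=robot.capture("scene");np.savez("s9.npz",**s)
a=cv2.resize(s["frame"][130:330,230:430],(600,600),interpolation=cv2.INTER_CUBIC);cv2.imwrite("pics/s9.png",a[:,:,::-1])
E
```

```text
t: 23.32
eef_pos: [448.4, -315.2, 148.7]
tool_rot: [0.135, 0.991, -0.0, 0.0]
contact_force: [-0.8, 0.8, 3.7]
grip_width: 0.278
gripper_force: 58.4
t: 23.98
eef_pos: [448.8, -315.4, 210.1]
tool_rot: [0.134, 0.991, -0.001, 0.001]
contact_force: [-0.3, 0.4, -0.7]
grip_width: 0.275
gripper_force: 58.6
t: 24.65
eef_pos: [456.9, -112.7, 227.9]
tool_rot: [0.135, 0.991, 0.0, -0.001]
contact_force: [1.5, -0.8, -0.9]
grip_width: 0.277
gripper_force: 58.7
t: 25.32
eef_pos: [613.3, -66.6, 227.5]
tool_rot: [0.134, 0.991, 0.0, 0.0]
contact_force: [0.4, -0.6, -1.3]
grip_width: 0.276
gripper_force: 58.7
t: 25.98
eef_pos: [610.9, -67.3, 174.8]
tool_rot: [0.135, 0.991, 0.0, -0.001]
contact_force: [-0.6, 0.5, -1.4]
grip_width: 0.28
gripper_force: 58.7
```

View pics/s9.png

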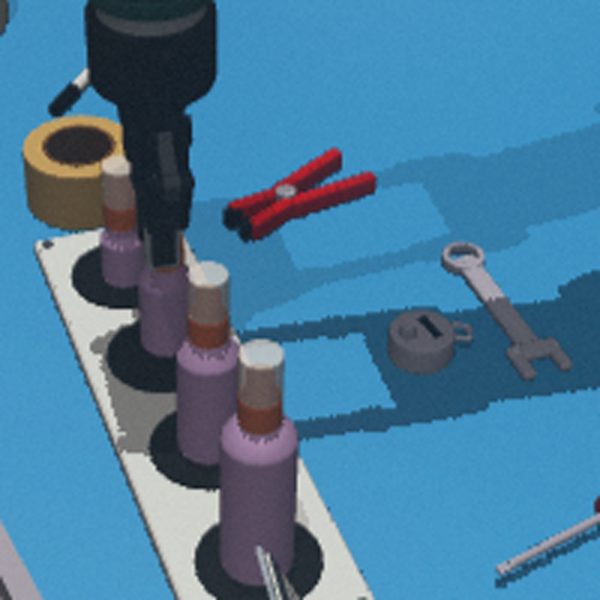

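Foot is about 2 mm to −x of the pad centre, by the same comparison as at D. I correct x by +2 mm and set it down.

```bash

python3 -m pendant '[0.005,0,-0.01,0, 0.01,0,-0.02,0, 0.01,0,-0.03,0, 0.01,0,-0.04,0, 0.01,0,-0.045,0, 0.01,0,-0.05,0, 0.01,0,-0.057,0, 0.01,0,-0.057,0]'
python3 -m pendant '[0,0,0,0, 0,0,0,0, 0,0,0,0, 0,0,0,0, 0,0,0,0, 0,0,0,0, 0,0,0,0, 0,0,0,0]' -0.1
python3 -m pendant '[0,0,0.03,0, 0,0,0.08,0, 0,0,0.14,0, 0,0,0.22,0, 0,0,0.31,0, 0,0,0.4,0, 0,0,0.5,0, 0,0,0.6,0]'
python3 -m pendant '[-0.1,0,0,0, -0.25,0,0,0, -0.4,0,0,0, -0.55,0,0,0, -0.7,0,0,0, -0.85,0,0,0, -0.95,0,0,0, -1,0,0,0]'
python3 - <<'E'
from cell import robot
from h import *
s=robot.capture("scene");t=robot.capture("top")
a=np.hstack([cv2.resize(s["frame"][150:350,230:350],(360,600)),cv2.resize(t["frame"][150:270,190:480],(440,600*440//1450+0)) if 0 else cv2.resize(cv2.rotate(t["frame"][160:270,190:450],cv2.ROTATE_90_CLOCKWISE),(254,600))]);cv2.imwrite("pics/s10.png",a[:,:,::-1])
E
```

```text
t: 26.7
eef_pos: [613.5, -67.3, 164.5]
tool_rot: [0.134, 0.991, 0.0, -0.0]
contact_force: [0.0, -0.1, -1.1]
grip_width: 0.282
gripper_force: 58.7
t: 27.37
eef_pos: [613.7, -67.4, 164.7]
tool_rot: [0.134, 0.991, 0.0, 0.0]
contact_force: [0.1, 0.0, -0.0]
grip_width: 0.553
gripper_force: 0.0
t: 28.03
eef_pos: [613.6, -67.4, 286.8]
tool_rot: [0.134, 0.991, 0.0, 0.001]
contact_force: [0.5, 0.5, 0.4]
grip_width: 0.55
gripper_force: 0.0
t: 28.7
eef_pos: [411.0, -66.9, 285.7]
tool_rot: [0.135, 0.991, -0.0, 0.0]
contact_force: [0.1, -0.4, -0.4]
grip_width: 0.554
gripper_force: 0.0
```

View pics/s10.png

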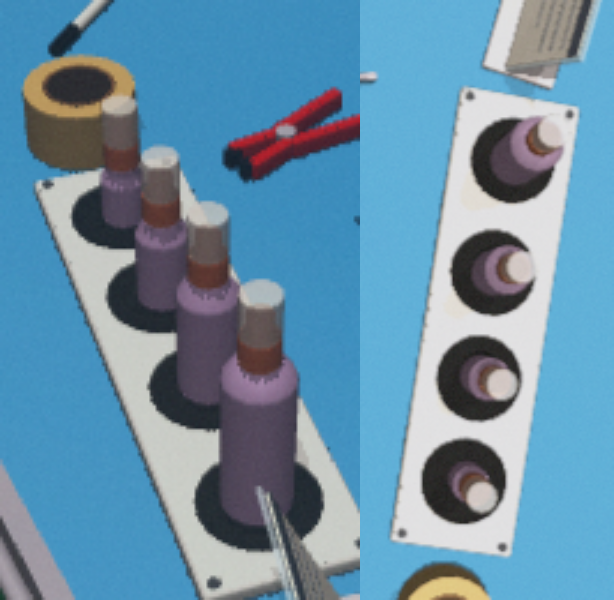

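All four stand upright in order. A quick numeric check of the centring, using top-view caps against top-view pads:

```bash
python3 - <<'E'
from cell import robot
from h import *
t=robot.capture("top");f=t["frame"].astype(int)
w=f.min(2)>150
P=[(635.5,122.2,160),(619.9,22.3,137),(607.9,-70,115),(596.5,-160.4,95)]
R=np.array(t["rotation"]);R=R if R.size==9 else Rq(R)
for x,y,h in P:
    q=t["mtx"]@(R.T@(np.array([x,y,h+15.])-t["eye"]));u=(q/q[2])[:2]
    m=np.zeros_like(w);a,b=u.round().astype(int);m[b-10:b+11,a-10:a+11]=1
    m=w&m&(abs(f[:,:,0]-f[:,:,2]-11)<18)
    for ce,st in blobs(m,40,400): print(h,u.round(1),ce,st,(plane(t,ce,h+15)[:2]-[x,y]).round(1))
E
```

```text
160 [246.6 186.2] [244.8 184.4] [237, 176, 21, 21, 273] [3.  3.2]
137 [306.  198.8] [305.3 195.6] [296, 189, 21, 17, 262] [5.6 1.3]
115 [358.1 208.6] [361.9 200.7] [348, 199, 21, 8, 59] [14.3 -6.6]
115 [358.1 208.6] [356.1 207.8] [350, 202, 13, 13, 131] [1.3 3.6]
95 [407.  217.4] [413.7 212. ] [404, 207, 14, 21, 87] [ 10.1 -12.2]
95 [407.  217.4] [404.9 216.6] [399, 211, 13, 13, 125] [1.4 3.8]
```

```bash
python3 -c "
from cell import robot
print(robot.hand_in())"
```

```text
the job is handed in; nothing more can be done
None
```

All four bottles stand upright on their pads in order of height, with the tallest beside the ticket holder, each within about 4 mm of its pad centre (the 137 mm bottle's reading was less certain, up to about 6 mm), and the job is handed in after about 29 s of the 106 s allowed.

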